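Dock the bead caddy

ROBOT

A 6-joint arm with a two-finger parallel gripper is mounted at the origin on a cart in front of the work surface, level with it; the furniture and walls round the work are solid. World frame = base frame: x ahead of the robot, y to its left, z up, the work surface at z = 0. Lengths are in m, angles in degrees, forces in N, time in s.
With the tool pointing down it reaches from about 0.25 to 0.725 m from the base axis. Payload 9.7 kg.
Tool frame: the origin (TCP) lies at the very end of the fingers, on their centre line; the grasp point (between the pads) lies grasp_offset behind it (grasp_offset is the distance from the TCP to the grasp point, in m); z points along the fingers, y is the line along which they close (so a half turn about z gives the same grasp; the last joint's range is limited). The gripper opens to 85 mm and grips with 20 to 120 N. Pads are 22 mm wide; open, the fingers measure 114 mm over their backs; the gripper's body (76 mm by 85 mm) begins 54 mm behind the grasp point. The pads swing forward as they close: fully open they stand 13 mm farther back than shut.
Start: joints at [-76.146, 4.979, 10.078, 95.1, 0, 90], TCP at [0.132, -0.534, 0.231] pointing down, gripper open.
Joint ranges: [-179.16, 179.16], [-48.56, 103.87], [-65.8, 70.77], [-126.05, 130.52], [-82.76, 87.17], [-180, 180]. Speed limits (degrees/s): [127.2, 127.2, 147.25, 180, 180, 180].

INTERFACE

Orientations are given as [roll, pitch, yaw] about the fixed x, y, z axes, in that order (R = Rz(yaw) Ry(pitch) Rx(roll)).
In Python, from workcell import get_obs, camera, calibration, job_done, recognise, cut_out, mark_of, grasp_offset gives the robot as it stands.
- The arm moves only by the tool servo_tool, never from a script. Its argument "moves" is a list of rows, each a list of 3 entries, a list of its own where there are three numbers: the turn, a rotation vector about the tool's x, y, z in degrees, then the shift along the tool's x, y, z in m, then the opening in per cent of the stroke, from 0 (shut) to 100 (fully open). In form: [[[ax, ay, az], [x, y, z], claw], ...]. A call has 1 to 12 rows; each row shifts and turns the commanded pose from where the row before left it, along the tool's axes as they then stand; what a row does not reach is not made up. A row lasts 1/10 s, in which the tool goes at most 50 mm and 8.59 degrees, less where a joint would pass 70% of its speed; a pose out of reach is approached as far as the arm can. A call is refused whole if a number of a shift passes 0.05 or a number of a turn 8.59, either way. A call with a gripper value outside its range is refused whole. The fingers move at their own pace and stop on an object; "force" is the grip in N (left out, the last holds). Time passes only in rows, so rows that do not move let the fingers close. It gives the time, the measured TCP pose, the force, the opening and the grip force at its end, in the units of the state.
- get_obs(): the state, without advancing time (a new reading comes with each control period).
- camera(name): name is "side" or "top" or "wrist"; returns (picture, depth): 420x560x3 uint8, red, green, blue; 420x560 float32, m along the optical axis (not along the pixel's ray), 0 where there is no reading.
- calibration(name): a dict with "camera_matrix" (3x3 intrinsics, pixels), "R" (3x3) and "t" (3): a world point X has camera coordinates R X + t. Camera axes: x right, y down, z forward; pixel columns grow to the right and rows downward; lengths in m; the calibration is good to about 2 mm. A picture is of the moment at which its call begins: read the wrist's pose just before it. calibration takes no time and is no camera call; for the wrist camera it gives the pose at the moment of the call.
- job_done(): hands the job in; it is judged then, once.
Trained networks look in the newest picture that a camera, given by its name, has taken for a name from the list of things; names that differ only in an ending like _2 or _b are one class to them, and where a whole thing is asked for, a point or a joint stands for the part that bears it (a point fixed in the world has none). Each returns a list of dicts, best first, with "score" (0 to 1); they miss things now and then, are a little off and sometimes report something else, mostly with a low value. They report only what shows in the picture. A call takes as long as a camera call.
- recognise(name, camera): "xyz" ([x, y, z] in m, in the coordinates of the camera as it stood for that picture, good to about 4 mm: the middle of the surface that is visible of it).
- cut_out(name, camera): "mask" (420x560 bool, what is visible of it).
- mark_of(name, camera): "xyz" ([x, y, z] in m, in the coordinates of the camera as it stood for that picture, good to about 4 mm: a listed point, or the origin of a listed thing).
The state is a dict: "time": time; "q": joint angles; "qd": joint speeds; "joint_efforts": joint torques, N m; "ee_pos": TCP position; "tcp_rot": TCP orientation; "wrist_force": force on the tool from outside, world axes, zero at the start; "torque": the same for the moment, N m; "opening": finger opening in m; "grasp_force": force on a finger pad.
Only numpy, scipy, OpenCV 4.12 (cv2) and the standard library are available. Lean on these libraries where they do the work, as an engineer would, in place of code of your own. Each camera call takes 0.05 s, during which the arm holds its last target. There are 200 camera calls.

TASK

Take the small wheeled caddy by its push bar, roll it (without lifting it) until both front swivel castors trail straight behind their pivots, and only then steer it nose first into the green parking bay. Press it gently home by feel, until the orange sprung buffer gives 2 or 3 mm, and let go so that the spring cheeks keep it there, straight and lightly pressed on the buffer, with the dish of beads still in its tray. Never ram the bay, and leave the other things on the bench alone.

Things in the scene. Friction and masses are not known exactly. Their poses are not given: they have to be found in the camera images.
- caddy: plywood tray on four 20 mm wheels, about 0.6 kg, with a black rubber strip round it. Origin on the bench under the tray's middle; x points forward (to the nose), y to its left, z up. Tray 150 x 106 mm, floor 31 mm and walls 55 mm above the bench; 120 mm wide over the strip. The rear wheels, 45 mm behind the origin and 44 mm to either side, do not swivel; the front castors do.
- caddy_nose (a point): foremost point of the caddy's rubber strip: 84 mm ahead of its origin, 43 mm above the bench. The nose is tapered, 94 mm wide in front and the full 120 mm from 30 mm farther back.
- push_bar (a point): middle of the steel push bar at the caddy's rear: round, 12 mm thick, along the caddy's y axis, 76 mm free between its bends; 66 mm behind the caddy's origin and 118 mm above the bench. Pinch it from above with the fingers on its front and rear sides; the space below it is free down to the tray walls (55 mm high).
- castor_wheel_left (a point): centre of the left front castor's wheel. Its pivot is 50 mm ahead of and 44 mm left (+y) of the caddy's origin; the wheel centre is 14 mm from the pivot and swings freely all round. Trailing straight = the wheel directly behind its pivot, 36 mm ahead of the caddy's origin. Rolling the caddy forward some 60 to 80 mm brings it there.
- castor_wheel_right (a point): the same for the right front castor: pivot 50 mm ahead of and 44 mm to the right (-y) of the caddy's origin, wheel centre 14 mm from it
- bay: green parking bay fixed to the bench, open towards the caddy. Origin on the bench; x points the way in along its mid-line, y to the left of one driving in, z up. Two kerbs 26 mm high, 136 mm apart, run from 120 mm before the origin (flared entry from 155 mm before it) to the back, which is 63 mm beyond it.
- cheeks (a point): point midway between the two orange upright spring cheeks, on the bay's mid-line 60 mm before its origin, 44 mm up. Cheeks 18 mm thick, 58 mm high, 112 mm apart; they part as the tapered nose drives in, press on the rubber strip with about 4 N each (about 4 to 7 N of drag in all), centre the caddy and hold it by friction when it is let go.
- stop: green block at the bay's back carrying the orange sprung buffer, 29 to 57 mm high. Its origin is the bay's and tells nothing of the buffer: the face stands 0 to 36 mm beyond that origin, clamped at a new unmeasured depth each time, to be found by feel. The buffer starts to give at 1 N, needs 1.4 N more per mm, and is solid after 5 mm (8 N).
- bead_dish: white dish of beads, 85 mm wide, 17 mm high, standing loose in the caddy's tray; origin at the centre of its underside
- file_1: bystander: needle file with a wooden handle, 168 mm long, lying flat; origin under its middle
- caliper: bystander: steel caliper, 160 mm long, lying flat; origin under its middle
- lighter: bystander: black lighter, 65 x 24 x 12 mm, lying flat; origin under its middle

How it is judged:
By the outcome, as a careful person would: the job done as asked, in the order asked, and still so for the second after the job is handed in, with the robot touching nothing.
It also fails if it takes over 58 s, if anything falls off the work surface, if the arm or the gripper's body presses on something with over 40 N, if the wrist force passes 120 N, or if a joint passes its speed limit or range.

## Working session

There is one attempt and no reset: what is moved stays moved. The work goes in short steps, Python scripts to look and compute and a tool call to move; the robot and the scene stay as the last step left them, time stands still between calls to the robot, and variables do not carry over. Pictures are saved under pics/ and viewed, at most 10 in all, crops included, and the job is handed in when it is done.

Besides the shell and the picture viewer there is one more tool, called by a JSON object that holds its "name" and its "arguments", one argument or row to a line. servo_tool: Moves the arm, as the interface text tells. Its arguments: {"type":"object","properties":{"moves":{"type":"array"},"force":{"type":"number"}},"required":["moves"]}

```bash
mkdir -p pics; cat > h.py <<'E'
import numpy as np, cv2
from workcell import *
def w(p,c):
    k=calibration(c); return k["R"].T@(np.array(p)-k["t"])
def look(c,names,save=None):
    im,d=camera(c)
    if save: cv2.imwrite(f"pics/{save}.png",im[:,:,::-1])
    for n in names:
        for r in mark_of(n,c)[:2]: print(c,n,round(r["score"],2),w(r["xyz"],c).round(4))
    return im,d
E
python3 - <<'E'
from h import *
o=get_obs();print(o["time"],o["ee_pos"],o["tcp_rot"],o["opening"],grasp_offset)
N=["caddy","caddy_nose","push_bar","castor_wheel_left","castor_wheel_right","bay","cheeks"]
a,_=look("top",N+["file_1","caliper","lighter","bead_dish"]); b,_=look("side",N)
cv2.imwrite("pics/a.png",cv2.resize(np.vstack([a,b])[:,:,::-1],None,fx=.71,fy=.71))
print(get_obs()["time"])
E
```

```text
0.0 [ 0.13163509 -0.53377603  0.23056742] [-1.79922006e+02 -1.85876177e-03  1.38513962e+01] 0.08531937980337757 0.0187
top caddy 0.67 [ 0.6083  0.0978 -0.0008]
top caddy_nose 0.55 [0.62   0.0115 0.0422]
top caddy_nose 0.44 [0.6046 0.1642 0.1179]
top push_bar 0.67 [0.6058 0.1605 0.1175]
top bay 0.7 [ 0.6343 -0.2987 -0.0058]
top file_1 0.88 [0.4662 0.0428 0.    ]
top caliper 0.8 [0.7767 0.0645 0.0032]
top lighter 0.73 [ 0.4708  0.4126 -0.0061]
top lighter 0.16 [ 0.467  0.042 -0.   ]
top bead_dish 0.69 [0.6077 0.0889 0.031 ]
side caddy 0.84 [0.6095 0.095  0.0022]
side caddy_nose 0.81 [0.6207 0.0127 0.0372]
side push_bar 0.74 [0.6022 0.1649 0.1185]
side push_bar 0.45 [0.6095 0.0985 0.0014]
side castor_wheel_left 0.66 [ 0.64   -0.3002  0.0018]
side bay 0.81 [ 0.6382 -0.2995  0.0008]
side cheeks 0.74 [ 0.6322 -0.2377  0.045 ]
1.0
```

View pics/a.png

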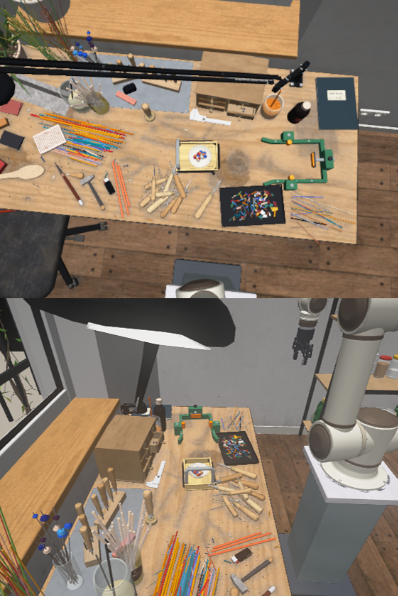

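The overview shows the caddy at about (198,155) in the top view, with its nose to the right and the bay at (300,160). The way between them is clear. Next I'll fit both poses from the point clouds.

```bash
cat >> h.py <<'E'
def cloud(c,d,m=None):
    k=calibration(c);K=k["camera_matrix"]
    v,u=np.nonzero((d>0) if m is None else (d>0)&m)
    z=d[v,u]; P=np.c_[(u-K[0,2])/K[0,0]*z,(v-K[1,2])/K[1,1]*z,z]
    return (P-k["t"])@k["R"], v,u
E
python3 - <<'E'
from h import *
for c in ("top","side"):
    im,d=camera(c)
    hsv=cv2.cvtColor(im,cv2.COLOR_RGB2HSV)
    g=(hsv[:,:,0]>55)&(hsv[:,:,0]<95)&(hsv[:,:,1]>90)
    P,v,u=cloud(c,d,g)
    s=(abs(P[:,0]-.635)<.15)&(P[:,1]<-.1)&(P[:,1]>-.4)
    Q=P[s]; print(c,len(Q),"z hist",np.histogram(Q[:,2],np.arange(0,.08,.01))[0])
    t=Q[(Q[:,2]>.018)&(Q[:,2]<.034)]
    for lo,hi in((.5,.635),(.635,.8)):
        # kerb tops along y bins
        for y in np.arange(-.36,-.12,.02):
            e=t[(t[:,0]>lo)&(t[:,0]<hi)&(abs(t[:,1]-y)<.01)]
            if len(e)>3: print(round(y,2),len(e),e[:,0].min().round(4),np.median(e[:,0]).round(4),e[:,0].max().round(4))
    o=(hsv[:,:,0]>5)&(hsv[:,:,0]<22)&(hsv[:,:,1]>190)
    P,_,_=cloud(c,d,o); s=(abs(P[:,0]-.635)<.09)&(P[:,1]<-.2)&(P[:,1]>-.4)&(P[:,2]>.02);Q=P[s]
    for lo,hi in((.5,.61),(.61,.66),(.66,.8)):
        e=Q[(Q[:,0]>lo)&(Q[:,0]<hi)]
        if len(e): print("orange",len(e),e.min(0).round(4),np.median(e,0).round(4),e.max(0).round(4))
    P,_,_=cloud(c,d); s=(abs(P[:,0]-.605)<.06)&(abs(P[:,1]-.16)<.03)&(P[:,2]>.105)&(P[:,2]<.135);Q=P[s]
    if len(Q): print("bar",len(Q),Q.min(0).round(4),Q.mean(0).round(4),Q.max(0).round(4),"slope dy/dx",np.polyfit(Q[:,0],Q[:,1],1)[0])
    s=(abs(P[:,0]-.61)<.09)&(abs(P[:,1]-.096)<.11)&(P[:,2]>.049)&(P[:,2]<.06);Q=P[s]
    r=cv2.minAreaRect(Q[:,:2].astype(np.float32)); print("rim",len(Q),r)
    for n in ("push_bar","caddy_nose","cheeks","bay","caddy"):
        for r in mark_of(n,c)[:1]: print(n,round(r["score"],2),w(r["xyz"],c).round(4))
    k=calibration(c); 
    ctr=k["camera_matrix"]@(k["R"]@[.62,-.09,.03]+k["t"]); x,y=(ctr[:2]/ctr[2]).astype(int); print(x,y)
    x0=max(x-130,0);y0=max(y-95,0)
    cv2.imwrite(f"pics/b_{c}.png",cv2.resize(im[y0:y0+190,x0:x0+260,::-1],None,fx=3,fy=3))
E
```

```text
top 1659 z hist [ 23 147 729  98 232 197 226]
-0.36 65 0.562 0.5817 0.6349
-0.34 25 0.5595 0.5637 0.5693
-0.32 28 0.5558 0.561 0.5672
-0.3 33 0.5536 0.5603 0.565
-0.28 27 0.5525 0.558 0.5639
-0.26 6 0.5232 0.5245 0.525
-0.24 23 0.522 0.5283 0.5573
-0.22 41 0.5417 0.5515 0.5572
-0.2 27 0.5433 0.5484 0.5555
-0.18 34 0.5339 0.5428 0.5513
-0.16 26 0.5298 0.5359 0.5439
-0.36 106 0.6371 0.6992 0.7222
-0.34 33 0.7085 0.7132 0.7199
-0.32 22 0.7074 0.7108 0.7168
-0.3 31 0.7048 0.7101 0.7152
-0.28 31 0.7034 0.7077 0.7133
-0.26 27 0.701 0.7057 0.7118
-0.22 35 0.6952 0.7016 0.7257
-0.2 34 0.6936 0.6994 0.7225
-0.18 28 0.6908 0.6969 0.7036
-0.16 34 0.6932 0.6987 0.7066
-0.14 21 0.6973 0.7019 0.7081
orange 30 [ 0.5586 -0.2553  0.0433] [ 0.5632 -0.2469  0.0559] [ 0.5692 -0.239   0.0608]
orange 63 [ 0.6146 -0.3284  0.0404] [ 0.6356 -0.3226  0.0515] [ 0.6594 -0.3175  0.0577]
orange 32 [ 0.6601 -0.3235  0.0377] [ 0.6903 -0.2344  0.0553] [ 0.6987 -0.2246  0.0624]
bar 194 [0.5517 0.1533 0.107 ] [0.5998 0.1644 0.1207] [0.6538 0.1738 0.1274] slope dy/dx 0.10301917793197474
rim 453 ((0.6020250916481018, 0.
[... 578 characters left out ...]
0.7038 0.7069 0.71
orange 22 [ 0.5626 -0.2535  0.0382] [ 0.5691 -0.2421  0.0532] [ 0.5726 -0.2384  0.0593]
orange 41 [ 0.6185 -0.3296  0.0345] [ 0.6392 -0.322   0.0453] [ 0.6599 -0.3168  0.057 ]
orange 30 [ 0.6601 -0.3214  0.0364] [ 0.6944 -0.2282  0.0516] [ 0.7012 -0.2234  0.0601]
bar 228 [0.554  0.1557 0.1052] [0.603  0.1675 0.1194] [0.654  0.1767 0.1261] slope dy/dx 0.11211326310921355
rim 397 ((0.59810471534729, 0.11207795888185501), (0.13492822647094727, 0.1829843372106552), 8.254823684692383)
push_bar 0.58 [0.6021 0.1664 0.1187]
caddy_nose 0.76 [0.6204 0.0132 0.0406]
cheeks 0.84 [ 0.6293 -0.2394  0.0436]
bay 0.93 [ 6.39e-01 -3.00e-01 -3.00e-04]
caddy 0.67 [0.6043 0.097  0.0009]
278 207
```

View pics/b_top.png

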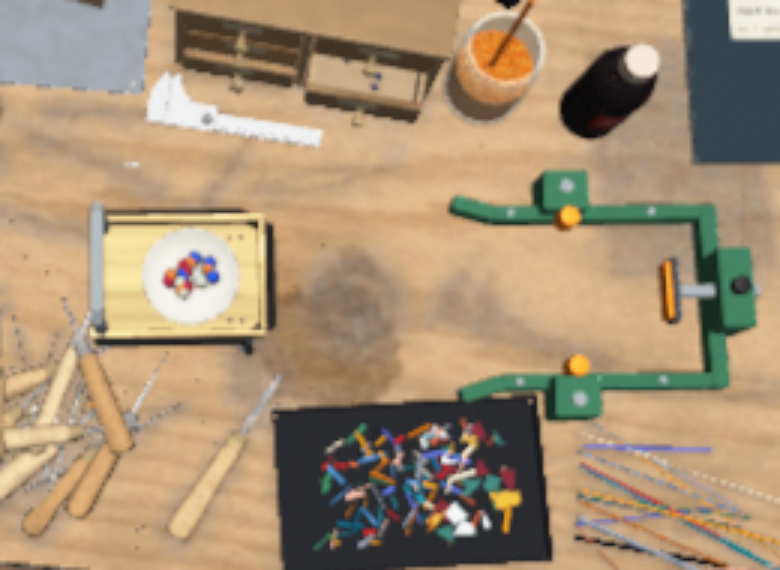

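View pics/b_side.png

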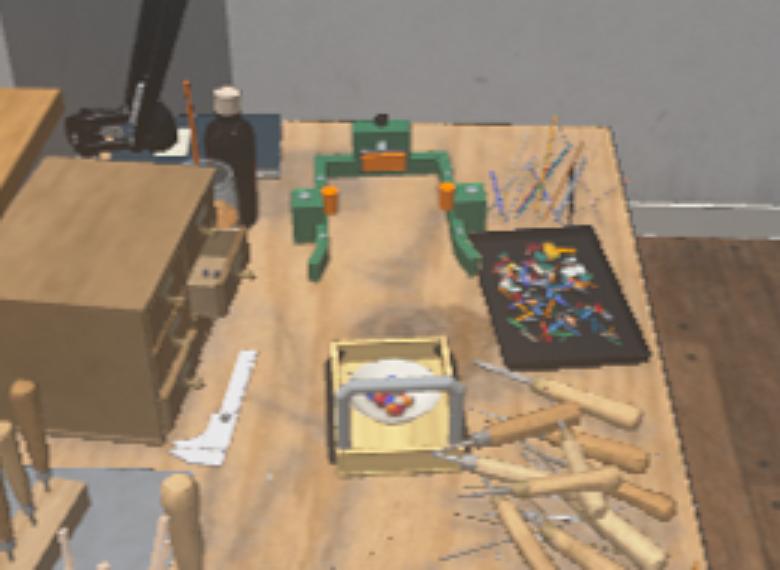

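Both views agree. The caddy's heading is about -84° and the bay's about the same, and the caddy stands about 15 mm left (+x) of the bay's mid-line. The right castor sticks out at (250,345). First I'll make a small turn to learn joint 6's sign.

{"name": "servo_tool", "arguments": {
  "moves": [
    [[0, 0, -8], [0, 0, 0], 100],
    [[0, 0, -8], [0, 0, 0], 100],
    [[0, 0, -8], [0, 0, 0], 100]
  ]
}}

```text
time: 1.9
ee_pos: [0.1317, -0.534, 0.2313]
tcp_rot: [-180.0, -0.0, 38.2]
wrist_force: [1.0, -0.5, -0.1]
opening: 0.0854
grasp_force: 0.0
```

```bash
python3 -c "
from h import *
o=get_obs();print(o['q'],o['ee_pos'],o['tcp_rot'])"
```

```text
[-7.61457802e+01  4.97837817e+00  1.00760478e+01  9.50995335e+01
 -6.99533429e-05  6.56702243e+01] [ 0.13169428 -0.53398264  0.23126974] [-1.79998273e+02 -7.04164923e-04  3.81839955e+01]
```

{"name": "servo_tool", "arguments": {
  "moves": [
    [[0, 0, -8.5], [0, 0, 0], 100],
    [[0, 0, -8.5], [0, 0, 0], 100],
    [[0, 0, -8.5], [0, 0, 0], 100],
    [[0, 0, -8.5], [0, 0, 0], 100],
    [[0, 0, -8.5], [0, 0, 0], 100],
    [[0, 0, -8.5], [0, 0, 0], 100],
    [[0, 0, -8.5], [0, 0, 0], 100],
    [[0, 0, -8.5], [0, 0, 0], 100],
    [[0, 0, -8.5], [0, 0, 0], 100],
    [[0, 0, -8.5], [0, 0, 0], 100],
    [[0, 0, -8.5], [0, 0, 0], 100],
    [[0, 0, -8.5], [0, 0, 0], 100]
  ]
}}

```text
time: 3.1
ee_pos: [0.1317, -0.534, 0.2313]
tcp_rot: [180.0, -0.0, 140.2]
wrist_force: [-0.6, -0.2, -0.2]
opening: 0.0854
grasp_force: 0.0
```

{"name": "servo_tool", "arguments": {
  "moves": [
    [[0, 0, -8.5], [0, 0, 0], 100],
    [[0, 0, -8.5], [0, 0, 0], 100],
    [[0, 0, -8.5], [0, 0, 0], 100],
    [[0, 0, -8.5], [0, 0, 0], 100],
    [[0, 0, -8.5], [0, 0, 0], 100],
    [[0, 0, -3.2], [0, 0, 0], 100]
  ]
}}

```text
time: 3.7
ee_pos: [0.1317, -0.534, 0.2313]
tcp_rot: [180.0, -0.0, -174.1]
wrist_force: [-0.2, -0.1, -0.5]
opening: 0.0856
grasp_force: 0.0
```

{"name": "servo_tool", "arguments": {
  "moves": [
    [[0, 0, 0], [-0.03, 0.036, 0], 100],
    [[0, 0, 0], [-0.03, 0.036, 0], 100],
    [[0, 0, 0], [-0.03, 0.036, 0], 100],
    [[0, 0, 0], [-0.03, 0.036, 0], 100],
    [[0, 0, 0], [-0.03, 0.036, 0], 100],
    [[0, 0, 0], [-0.03, 0.036, 0], 100],
    [[0, 0, 0], [-0.03, 0.036, 0], 100],
    [[0, 0, 0], [-0.03, 0.036, 0], 100],
    [[0, 0, 0], [-0.03, 0.036, 0], 100],
    [[0, 0, 0], [-0.03, 0.036, 0], 100],
    [[0, 0, 0], [-0.03, 0.036, 0], 100],
    [[0, 0, 0], [-0.03, 0.036, 0], 100]
  ]
}}

```text
time: 4.9
ee_pos: [0.449, -0.0672, 0.2316]
tcp_rot: [-180.0, 0.1, -174.4]
wrist_force: [1.0, -0.4, 0.0]
opening: 0.0854
grasp_force: 0.0
```

{"name": "servo_tool", "arguments": {
  "moves": [
    [[0, 0, 0], [-0.03, 0.036, 0], 100],
    [[0, 0, 0], [-0.03, 0.036, 0], 100],
    [[0, 0, 0], [-0.03, 0.036, 0], 100],
    [[0, 0, 0], [-0.03, 0.036, 0], 100],
    [[0, 0, 0], [-0.03, 0.036, 0], 100],
    [[0, 0, 0], [-0.03, 0.036, 0], 100],
    [[0, 0, 0], [0, 0, 0], 100]
  ]
}}

```text
time: 5.6
ee_pos: [0.6082, 0.1675, 0.2279]
tcp_rot: [180.0, -0.2, -174.2]
wrist_force: [1.5, -0.5, -0.3]
opening: 0.0851
grasp_force: 0.0
```

```bash
python3 - <<'E'
from h import *
o=get_obs();print(o['time'],o['q'],o['ee_pos'],o['tcp_rot'])
im,d=look("wrist",["push_bar","caddy","caddy_nose"],"c")
P,_,_=cloud("wrist",d);s=(abs(P[:,0]-.605)<.07)&(abs(P[:,1]-.165)<.03)&(P[:,2]>.112)&(P[:,2]<.135);Q=P[s]
print(len(Q),Q.min(0),Q.mean(0),Q.max(0),np.polyfit(Q[:,0],Q[:,1],1))
E
```

```text
5.6 [1.53753469e+01 1.67262720e+01 2.32535893e+01 9.67162842e+01
 4.37298425e-02 9.60861361e+00] [0.608187   0.16746669 0.22786983] [ 179.98842554   -0.19361509 -174.23331924]
wrist push_bar 0.76 [0.6013 0.1587 0.12  ]
wrist caddy_nose 0.96 [0.6187 0.0078 0.0451]
wrist caddy_nose 0.4 [ 0.4667  0.0291 -0.0013]
1887 [0.54946468 0.14772261 0.11345189] [0.59509302 0.15763961 0.12646368] [0.65219681 0.16842608 0.1304707 ] [0.10194272 0.09697421]
```

View pics/c.png

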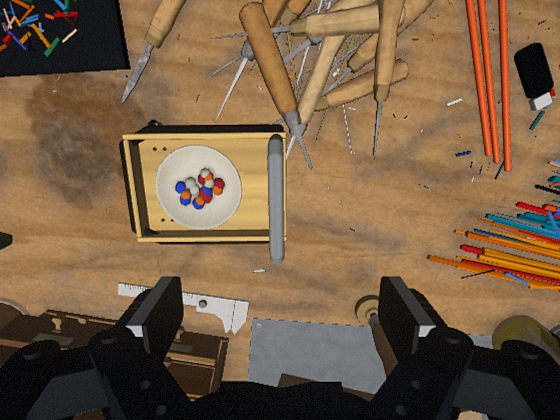

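The wrist view shows the bar at column 277, centred between the fingers (about 180 and 380), and parallel to them. I'll go down and close gently.

{"name": "servo_tool", "arguments": {
  "moves": [
    [[0, 0, 0], [0.005, -0.002, 0.01], 100],
    [[0, 0, 0], [0, 0, 0.02], 100],
    [[0, 0, 0], [0, 0, 0.02], 100],
    [[0, 0, 0], [0, 0, 0.02], 100],
    [[0, 0, 0], [0, 0, 0.02], 100],
    [[0, 0, 0], [0, 0, 0.02], 100],
    [[0, 0, 0], [0, 0, 0.015], 100],
    [[0, 0, 0], [0, 0, 0.005], 100],
    [[0, 0, 0], [0, 0, 0], 100],
    [[0, 0, 0], [0, 0, 0], 100]
  ]
}}

```text
time: 6.8
ee_pos: [0.6021, 0.1606, 0.1025]
tcp_rot: [180.0, 0.1, -174.5]
wrist_force: [-0.3, -0.2, -0.3]
opening: 0.0855
grasp_force: 0.0
```

{"name": "servo_tool", "arguments": {
  "force": 30,
  "moves": [
    [[0, 0, 0], [0, 0, 0], 60],
    [[0, 0, 0], [0, 0, 0], 50],
    [[0, 0, 0], [0, 0, 0], 40],
    [[0, 0, 0], [0, 0, 0], 30],
    [[0, 0, 0], [0, 0, 0], 25],
    [[0, 0, 0], [0, 0, 0], 20],
    [[0, 0, 0], [0, 0, 0], 15],
    [[0, 0, 0], [0, 0, 0], 10],
    [[0, 0, 0], [0, 0, 0], 0],
    [[0, 0, 0], [0, 0, 0], 0],
    [[0, 0, 0], [0, 0, 0], 0]
  ]
}}

```text
time: 7.9
ee_pos: [0.6017, 0.1607, 0.1014]
tcp_rot: [-180.0, 0.0, -174.4]
wrist_force: [1.4, -0.3, 0.7]
opening: 0.0107
grasp_force: 29.2
```

```bash
python3 - <<'E'
from h import *
o=get_obs();print(o['time'],o['ee_pos'],o['tcp_rot'],o['opening'],o['grasp_force'],o['wrist_force'],o['torque'])
im,d=look("wrist",["caddy_nose","caddy","bay","push_bar"],"d")
E
```

```text
7.9 [0.60174902 0.16074547 0.10138547] [-1.79999983e+02  1.38737937e-02 -1.74444861e+02] 0.01065118096332049 29.153481423854828 [ 1.37461341 -0.26520218  0.7061326 ] [ 0.01260654 -0.20726794  0.04360267]
wrist caddy_nose 0.79 [0.6199 0.0118 0.0448]
wrist caddy 0.31 [0.7803 0.0636 0.0013]
wrist push_bar 0.67 [0.6038 0.1623 0.1186]
```

View pics/d.png

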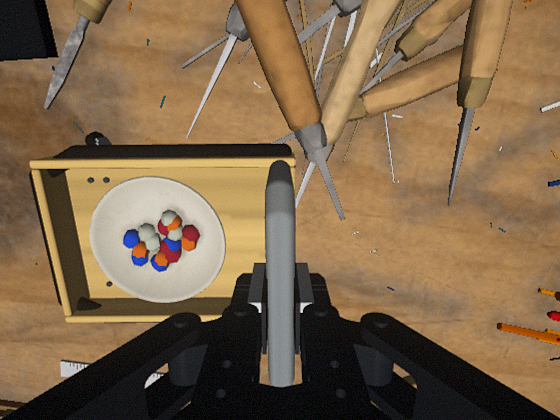

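The bar is pinched, and the right castor sticks out at (97,140). I'll roll straight ahead by about 75 mm.

{"name": "servo_tool", "arguments": {
  "moves": [
    [[0, 0, 0], [0, -0.002, 0], 0],
    [[0, 0, 0], [0, -0.005, 0], 0],
    [[0, 0, 0], [0, -0.008, 0], 0],
    [[0, 0, 0], [0, -0.008, 0], 0],
    [[0, 0, 0], [0, -0.008, 0], 0],
    [[0, 0, 0], [0, -0.008, 0], 0],
    [[0, 0, 0], [0, -0.008, 0], 0],
    [[0, 0, 0], [0, -0.008, 0], 0],
    [[0, 0, 0], [0, -0.008, 0], 0],
    [[0, 0, 0], [0, -0.008, 0], 0],
    [[0, 0, 0], [0, -0.004, 0], 0],
    [[0, 0, 0], [0, 0, 0], 0]
  ]
}}

```text
time: 9.35
ee_pos: [0.609, 0.0852, 0.1013]
tcp_rot: [-180.0, 0.0, -174.5]
wrist_force: [2.7, -0.3, 2.6]
opening: 0.0104
grasp_force: 29.5
```

```bash
cat >> h.py <<'E'
def caddypose(c,d,near):
    P,_,_=cloud(c,d)
    s=(abs(P[:,0]-near[0])<.075)&(abs(P[:,1]-near[1])<.035)&(P[:,2]>.112)&(P[:,2]<.13);Q=P[s]
    if len(Q)<20: return print("few")
    print(c,"bar",len(Q),Q.mean(0).round(4),"slope",np.polyfit(Q[:,0],Q[:,1],1)[0].round(4))
E
python3 - <<'E'
from h import *
o=get_obs();print(o['time'],o['ee_pos'],o['tcp_rot'],o['opening'],o['grasp_force'],o['wrist_force'],o['torque'])
for c in("top","side","wrist"):
    im,d=look(c,["caddy_nose","push_bar","bay","cheeks","castor_wheel_left","castor_wheel_right","caddy"],"e_"+c)
    np.save(f"{c}.npy",d); np.save(f"{c}_im.npy",im)
    caddypose(c,d,o['ee_pos'])
im=np.load("top_im.npy");k=calibration("top")
ctr=k["camera_matrix"]@(k["R"]@[.62,-.1,.03]+k["t"]); x,y=(ctr[:2]/ctr[2]).astype(int)
A=cv2.resize(im[y-70:y+70,x-100:x+100],None,fx=4,fy=4)
cv2.imwrite("pics/e1.png",A[:,:,::-1])
E
```

```text
9.35 [0.60904192 0.08524788 0.10127403] [-1.79966823e+02  2.20560570e-03 -1.74496265e+02] 0.010442920581341105 29.500080049037933 [ 2.73085498 -0.32129542  2.61822406] [-0.03167581 -0.59213284  0.04643407]
top caddy_nose 0.72 [ 0.6265 -0.0654  0.0406]
top bay 0.95 [ 0.638  -0.3    -0.0032]
top caddy 0.28 [ 0.6397 -0.298   0.0032]
few
side caddy_nose 0.95 [ 0.6293 -0.0647  0.0394]
side caddy_nose 0.6 [0.7836 0.0624 0.004 ]
side push_bar 0.78 [0.6099 0.0838 0.1174]
side push_bar 0.58 [6.159e-01 2.130e-02 5.000e-04]
side castor_wheel_left 0.42 [4.636e-01 3.970e-02 4.000e-04]
side caddy 0.72 [0.6145 0.0191 0.0035]
side bar 187 [0.6108 0.094  0.1202] slope 0.0988
wrist caddy_nose 0.94 [ 0.6247 -0.0651  0.0447]
wrist push_bar 0.58 [0.6115 0.0898 0.1191]
wrist bar 7010 [0.5993 0.0847 0.1227] slope 0.101
```

View pics/e1.png

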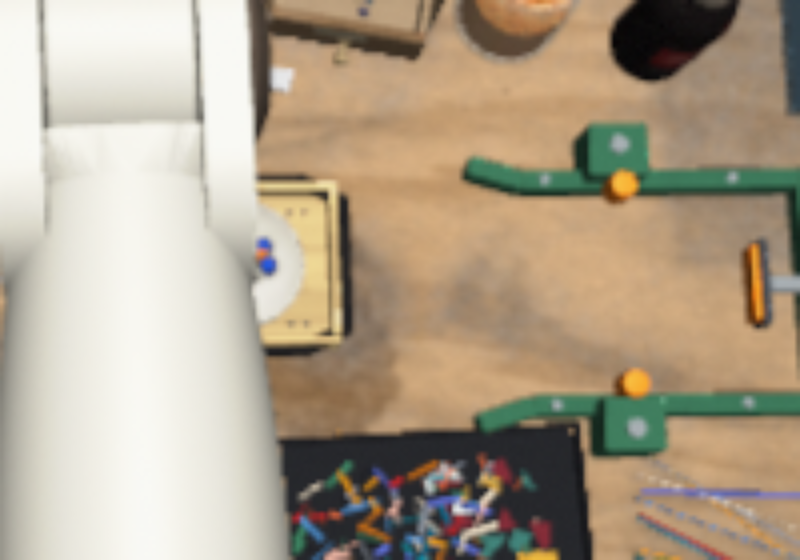

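View pics/e_wrist.png

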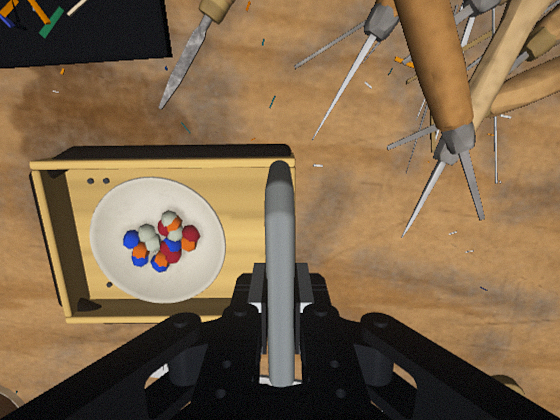

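The right castor has gone under the tray and the dish is steady. In the top view the nose's mid-row is about 264 against the bay's mid-line row of about 284, so the caddy is about 14.5 mm too far left. I'll steer a gentle S: right, then left.

{"name": "servo_tool", "arguments": {
  "force": 40,
  "moves": [
    [[0, 0, 0], [0, -0.003, 0], 0],
    [[0, 0, 0], [0, -0.004, 0], 0],
    [[0, 0, 2.24], [-0.0007, -0.0059, 0], 0],
    [[0, 0, 2.24], [-0.0007, -0.0059, 0], 0],
    [[0, 0, 2.24], [-0.0007, -0.0059, 0], 0],
    [[0, 0, 2.24], [-0.0007, -0.0059, 0], 0],
    [[0, 0, 2.24], [-0.0007, -0.0059, 0], 0],
    [[0, 0, 2.24], [-0.0007, -0.0059, 0], 0],
    [[0, 0, 2.24], [-0.0007, -0.0059, 0], 0],
    [[0, 0, 2.24], [-0.0007, -0.0059, 0], 0],
    [[0, 0, 0], [0, 0, 0], 0]
  ]
}}

```text
time: 11.65
ee_pos: [0.6131, 0.0309, 0.1012]
tcp_rot: [-180.0, -0.0, 167.5]
wrist_force: [1.0, -0.1, 4.1]
opening: 0.0106
grasp_force: 39.1
```

```bash
python3 - <<'E'
from h import *
o=get_obs();print(o['time'],o['ee_pos'],o['tcp_rot'],o['opening'],o['grasp_force'],o['wrist_force'],o['torque'])
for c in("side","wrist"):
    im,d=look(c,["caddy_nose","push_bar","bay"])
    caddypose(c,d,o['ee_pos'])
h=np.radians(o['tcp_rot'][2]+90); H=np.array([np.cos(h),np.sin(h)]);print("heading",np.degrees(h),"axle",o['ee_pos'][:2]+.021*H,"nose",o['ee_pos'][:2]+.15*H)
E
```

```text
11.65 [0.61306594 0.03089475 0.1011839 ] [-1.79957383e+02 -1.80920515e-02  1.67467191e+02] 0.010577645677131233 39.14632737636566 [ 1.03673378 -0.05495318  4.06886003] [-0.23189789 -0.18842173  0.0158359 ]
side caddy_nose 0.82 [ 0.5848 -0.1167  0.0394]
side push_bar 0.64 [0.6133 0.0309 0.1174]
side push_bar 0.55 [0.4642 0.0405 0.0012]
side bar 171 [0.6136 0.0383 0.1203] slope -0.1906
wrist caddy_nose 0.93 [ 0.582  -0.1151  0.0467]
wrist push_bar 0.97 [0.6158 0.0334 0.1178]
wrist bar 6926 [0.6037 0.0335 0.1226] slope -0.1938
heading 257.4671911590556 axle [0.60850896 0.01039514] nose [ 0.58051614 -0.11553104]
```

{"name": "servo_tool", "arguments": {
  "moves": [
    [[0, 0, -2.28], [0.0007, -0.0048, 0], 0],
    [[0, 0, -2.28], [0.0007, -0.0048, 0], 0],
    [[0, 0, -2.28], [0.0007, -0.0048, 0], 0],
    [[0, 0, -2.28], [0.0007, -0.0048, 0], 0],
    [[0, 0, -2.28], [0.0007, -0.0048, 0], 0],
    [[0, 0, -2.28], [0.0007, -0.0048, 0], 0],
    [[0, 0, -2.28], [0.0007, -0.0048, 0], 0],
    [[0, 0, -2.28], [0.0007, -0.0048, 0], 0],
    [[0, 0, 0], [0, 0, 0], 0]
  ]
}}

```text
time: 12.95
ee_pos: [0.6046, -0.006, 0.1012]
tcp_rot: [180.0, -0.0, -174.1]
wrist_force: [-0.5, -0.6, 4.1]
opening: 0.0105
grasp_force: 39.2
```

```bash
python3 - <<'E'
from h import *
o=get_obs();print(o['time'],o['ee_pos'],o['tcp_rot'],o['opening'],o['grasp_force'],o['wrist_force'],o['torque'])
for c in("side","wrist","top"):
    im,d=look(c,["caddy_nose","push_bar","bay","cheeks"])
    caddypose(c,d,o['ee_pos'])
    if c!="wrist":
        hsv=cv2.cvtColor(im,cv2.COLOR_RGB2HSV)
        m=((hsv[:,:,0]>5)&(hsv[:,:,0]<22)&(hsv[:,:,1]>190)).astype(np.uint8)
        P,v,u=cloud(c,d,m>0);s=(abs(P[:,0]-.635)<.09)&(P[:,1]<-.2)&(P[:,1]>-.4)&(P[:,2]>.02);Q=P[s]
        for e in (Q[(Q[:,0]<.6)],Q[(Q[:,1]<-.3)],Q[(Q[:,0]>.67)&(Q[:,1]>-.28)]):
            print("or",len(e),((e.min(0)+e.max(0))/2).round(4))
    if c=="top":
        k=calibration(c);ctr=k["camera_matrix"]@(k["R"]@[.62,-.16,.03]+k["t"]); x,y=(ctr[:2]/ctr[2]).astype(int)
        cv2.imwrite("pics/f.png",cv2.resize(im[y-60:y+60,x-80:x+80,::-1],None,fx=5,fy=5,interpolation=cv2.INTER_CUBIC))
h=np.radians(o['tcp_rot'][2]+90); H=np.array([np.cos(h),np.sin(h)]);print("heading",np.degrees(h),"axle",o['ee_pos'][:2]+.021*H,"nose",o['ee_pos'][:2]+.15*H)
E
```

```text
12.95 [ 0.60461046 -0.0059695   0.10122846] [ 1.79998844e+02 -2.19798345e-02 -1.74103856e+02] 0.010541322857862068 39.16762948036194 [-0.54327377 -0.55994203  4.1312619 ] [-0.16678532  0.06527262 -0.0405935 ]
side caddy_nose 0.7 [ 0.625  -0.1548  0.0391]
side push_bar 0.78 [ 0.6036 -0.007   0.1189]
side bay 0.88 [ 0.6412 -0.3019  0.0026]
side cheeks 0.73 [ 0.6333 -0.2421  0.0434]
side bar 162 [0.6067 0.0016 0.1201] slope 0.0882
or 27 [ 0.5675 -0.2457  0.0482]
or 1 [ 0.6601 -0.3172  0.038 ]
or 25 [ 0.696  -0.2336  0.0476]
wrist caddy_nose 0.85 [ 0.6196 -0.1565  0.0415]
wrist push_bar 0.96 [ 0.601  -0.004   0.1173]
wrist bar 6975 [ 0.595  -0.0071  0.1226] slope 0.101
top caddy_nose 0.73 [ 0.6197 -0.1531  0.0445]
top bay 0.63 [ 0.6381 -0.2993 -0.0053]
top cheeks 0.31 [0.778  0.0667 0.0022]
few
or 37 [ 0.565  -0.2469  0.0538]
or 64 [ 0.6374 -0.3233  0.0503]
or 38 [ 0.6939 -0.2333  0.0507]
heading -84.10385642063804 axle [ 0.6067677 -0.0268584] nose [ 0.6200193  -0.15517596]
```

View pics/f.png

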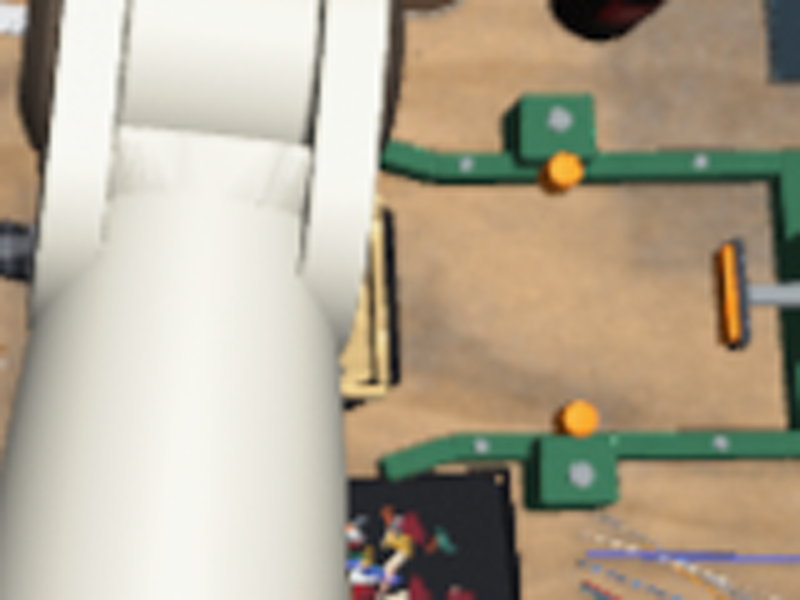

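The nose is at rows 205 to 385, mid 295, with the bay's mid-line at row 295. It is centred and its heading matches the bay's, about -84°. I'll roll straight in, to just before the cheeks.

{"name": "servo_tool", "arguments": {
  "moves": [
    [[0, 0, 0], [0, -0.003, 0], 0],
    [[0, 0, 0], [0, -0.005, 0], 0],
    [[0, 0, 0], [0, -0.006, 0], 0],
    [[0, 0, 0], [0, -0.006, 0], 0],
    [[0, 0, 0], [0, -0.006, 0], 0],
    [[0, 0, 0], [0, -0.006, 0], 0],
    [[0, 0, 0], [0, -0.006, 0], 0],
    [[0, 0, 0], [0, -0.006, 0], 0],
    [[0, 0, 0], [0, -0.006, 0], 0],
    [[0, 0, 0], [0, -0.005, 0], 0],
    [[0, 0, 0], [0, -0.003, 0], 0],
    [[0, 0, 0], [0, 0, 0], 0]
  ]
}}

```text
time: 14.9
ee_pos: [0.6109, -0.0641, 0.1012]
tcp_rot: [-180.0, 0.0, -174.2]
wrist_force: [-0.4, -0.7, 3.1]
opening: 0.0106
grasp_force: 39.2
```

{"name": "servo_tool", "arguments": {
  "moves": [
    [[0, 0, 0], [0, -0.002, 0], 0],
    [[0, 0, 0], [0, -0.002, 0], 0],
    [[0, 0, 0], [0, -0.002, 0], 0],
    [[0, 0, 0], [0, -0.002, 0], 0],
    [[0, 0, 0], [0, -0.002, 0], 0],
    [[0, 0, 0], [0, -0.002, 0], 0],
    [[0, 0, 0], [0, -0.002, 0], 0],
    [[0, 0, 0], [0, -0.002, 0], 0]
  ]
}}

```text
time: 15.7
ee_pos: [0.6125, -0.0795, 0.1013]
tcp_rot: [180.0, 0.0, -174.1]
wrist_force: [1.4, 0.2, 4.5]
opening: 0.0105
grasp_force: 39.2
```

{"name": "servo_tool", "arguments": {
  "moves": [
    [[0, 0, 0], [0, -0.002, 0], 0],
    [[0, 0, 0], [0, -0.002, 0], 0],
    [[0, 0, 0], [0, -0.002, 0], 0],
    [[0, 0, 0], [0, -0.002, 0], 0],
    [[0, 0, 0], [0, -0.002, 0], 0],
    [[0, 0, 0], [0, -0.002, 0], 0],
    [[0, 0, 0], [0, -0.002, 0], 0],
    [[0, 0, 0], [0, -0.002, 0], 0]
  ]
}}

```text
time: 16.5
ee_pos: [0.6141, -0.0954, 0.1013]
tcp_rot: [180.0, 0.0, -174.1]
wrist_force: [1.1, 1.7, 3.3]
opening: 0.0107
grasp_force: 39.2
```

```bash
cat > s.py <<'E'
from h import *
o=get_obs();print(o['time'],o['ee_pos'].round(5),o['tcp_rot'].round(2),np.round(o['grasp_force'],1),o['wrist_force'].round(2),o['torque'].round(3))
h=np.radians(o['tcp_rot'][2]+90); H=np.array([np.cos(h),np.sin(h)]);n=o['ee_pos'][:2]+.15*H
print("nose",n,"mid x",.6305-.104*(n[1]+.24),"fwd force",o['wrist_force'][:2]@H)
E
python3 s.py
```

```text
16.5 [ 0.61411 -0.09545  0.10132] [ 1.8000e+02  1.0000e-02 -1.7412e+02] 39.2 [1.08 1.69 3.33] [ 0.283 -0.329  0.028]
nose [ 0.62946304 -0.24466171] mid x 0.6309848183561335 fwd force -1.5720285178052706
```

{"name": "servo_tool", "arguments": {
  "moves": [
    [[0, 0, 0], [0, -0.002, 0], 0],
    [[0, 0, 0], [0, -0.002, 0], 0],
    [[0, 0, 0], [0, -0.002, 0], 0],
    [[0, 0, 0], [0, -0.002, 0], 0],
    [[0, 0, 0], [0, -0.002, 0], 0],
    [[0, 0, 0], [0, -0.002, 0], 0],
    [[0, 0, 0], [0, -0.002, 0], 0],
    [[0, 0, 0], [0, -0.002, 0], 0],
    [[0, 0, 0], [0, -0.002, 0], 0],
    [[0, 0, 0], [0, -0.002, 0], 0]
  ]
}}

```text
time: 17.5
ee_pos: [0.6159, -0.1147, 0.1014]
tcp_rot: [179.9, -0.0, -174.1]
wrist_force: [-0.6, 7.3, 6.0]
opening: 0.0103
grasp_force: 39.5
```

{"name": "servo_tool", "arguments": {
  "moves": [
    [[0, 0, 0], [0, -0.002, 0], 0],
    [[0, 0, 0], [0, -0.002, 0], 0],
    [[0, 0, 0], [0, -0.002, 0], 0],
    [[0, 0, 0], [0, -0.002, 0], 0],
    [[0, 0, 0], [0, -0.002, 0], 0],
    [[0, 0, 0], [0, -0.002, 0], 0]
  ]
}}

```text
time: 18.1
ee_pos: [0.6171, -0.1265, 0.1014]
tcp_rot: [179.9, -0.0, -174.1]
wrist_force: [-0.1, 6.2, 5.6]
opening: 0.0104
grasp_force: 39.4
```

```bash
python3 s.py; python3 - <<'E'
from h import *
for c in("side","top"):
    im,d=look(c,["caddy_nose"])
    k=calibration(c);ctr=k["camera_matrix"]@(k["R"]@[.62,-.23,.03]+k["t"]); x,y=(ctr[:2]/ctr[2]).astype(int)
    A=cv2.resize(im[y-30:y+40,x-60:x+60,::-1],None,fx=4,fy=4,interpolation=cv2.INTER_CUBIC); globals()[c]=A
cv2.imwrite("pics/g.png",np.vstack([side,top]))
E
```

```text
18.1 [ 0.61711 -0.1265   0.10138] [ 1.7992e+02 -1.0000e-02 -1.7409e+02] 39.4 [-0.09  6.23  5.62] [ 1.244 -0.063 -0.015]
nose [ 0.63254454 -0.27570366] mid x 0.6342131801936394 fwd force -6.207121811740673
side caddy_nose 0.75 [ 0.6369 -0.274   0.0377]
top caddy_nose 0.49 [0.467  0.0421 0.004 ]
top caddy_nose 0.45 [ 0.4734  0.4117 -0.0025]
```

View pics/g.png

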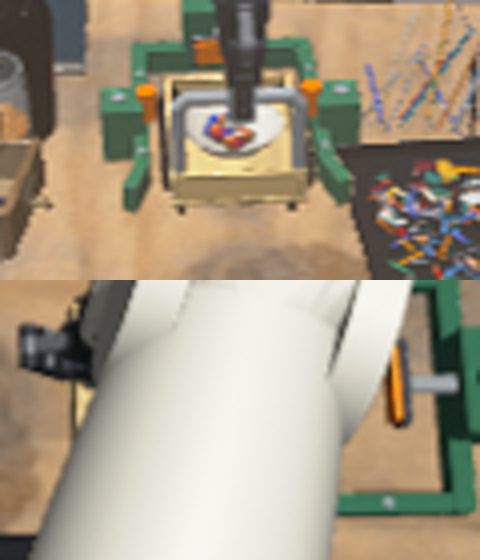

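The side view shows the caddy straight between both cheeks at (147,103) and (311,97), with the dish in the tray. The drag is a steady 6 N or so. I'll go on slowly and feel for the buffer.

{"name": "servo_tool", "arguments": {
  "moves": [
    [[0, 0, 0], [0, -0.002, 0], 0],
    [[0, 0, 0], [0, -0.002, 0], 0],
    [[0, 0, 0], [0, -0.002, 0], 0],
    [[0, 0, 0], [0, -0.002, 0], 0],
    [[0, 0, 0], [0, -0.002, 0], 0],
    [[0, 0, 0], [0, -0.002, 0], 0],
    [[0, 0, 0], [0, -0.002, 0], 0],
    [[0, 0, 0], [0, -0.002, 0], 0],
    [[0, 0, 0], [0, -0.002, 0], 0],
    [[0, 0, 0], [0, -0.002, 0], 0],
    [[0, 0, 0], [0, -0.002, 0], 0],
    [[0, 0, 0], [0, -0.002, 0], 0]
  ]
}}

```text
time: 19.5
ee_pos: [0.6197, -0.1504, 0.1014]
tcp_rot: [179.9, 0.0, -174.1]
wrist_force: [-0.1, 6.9, 6.6]
opening: 0.0102
grasp_force: 39.5
```

{"name": "servo_tool", "arguments": {
  "moves": [
    [[0, 0, 0], [0, -0.001, 0], 0],
    [[0, 0, 0], [0, -0.001, 0], 0],
    [[0, 0, 0], [0, -0.001, 0], 0],
    [[0, 0, 0], [0, -0.001, 0], 0],
    [[0, 0, 0], [0, -0.001, 0], 0],
    [[0, 0, 0], [0, -0.001, 0], 0]
  ]
}}

```text
time: 20.1
ee_pos: [0.6203, -0.1563, 0.1014]
tcp_rot: [179.9, 0.0, -174.1]
wrist_force: [0.2, 5.7, 6.1]
opening: 0.0107
grasp_force: 39.5
```

```bash
python3 s.py
```

```text
20.1 [ 0.62034 -0.15633  0.1014 ] [ 1.7994e+02  1.0000e-02 -1.7409e+02] 39.5 [0.16 5.74 6.05] [ 1.246 -0.161 -0.031]
nose [ 0.63577047 -0.30553363] mid x 0.6373154979692659 fwd force -5.689430724180814
```

{"name": "servo_tool", "arguments": {
  "moves": [
    [[0, 0, 0], [0, -0.001, 0], 0],
    [[0, 0, 0], [0, -0.001, 0], 0],
    [[0, 0, 0], [0, -0.001, 0], 0],
    [[0, 0, 0], [0, -0.001, 0], 0]
  ]
}}

```text
time: 20.5
ee_pos: [0.6207, -0.1603, 0.1014]
tcp_rot: [179.9, 0.0, -174.1]
wrist_force: [0.6, 5.9, 6.2]
opening: 0.0103
grasp_force: 39.5
```

{"name": "servo_tool", "arguments": {
  "moves": [
    [[0, 0, 0], [0, -0.001, 0], 0],
    [[0, 0, 0], [0, -0.001, 0], 0]
  ]
}}

```text
time: 20.7
ee_pos: [0.6209, -0.1623, 0.1014]
tcp_rot: [179.9, -0.0, -174.1]
wrist_force: [0.9, 6.1, 6.6]
opening: 0.0101
grasp_force: 39.5
```

{"name": "servo_tool", "arguments": {
  "moves": [
    [[0, 0, 0], [0, -0.001, 0], 0],
    [[0, 0, 0], [0, -0.001, 0], 0]
  ]
}}

```text
time: 20.9
ee_pos: [0.6211, -0.1643, 0.1014]
tcp_rot: [179.9, 0.0, -174.1]
wrist_force: [1.1, 6.7, 5.5]
opening: 0.0103
grasp_force: 39.5
```

```bash
python3 s.py
```

```text
20.9 [ 0.62114 -0.1643   0.10139] [ 179.94    0.   -174.09] 39.5 [1.12 6.73 5.47] [ 1.252 -0.125  0.034]
nose [ 0.63657316 -0.3135042 ] mid x 0.6381444363027748 fwd force -6.576459260402312
```

{"name": "servo_tool", "arguments": {
  "moves": [
    [[0, 0, 0], [0, -0.001, 0], 0],
    [[0, 0, 0], [0, 0, 0], 0]
  ]
}}

```text
time: 21.1
ee_pos: [0.6213, -0.1656, 0.1014]
tcp_rot: [180.0, 0.0, -174.1]
wrist_force: [0.6, 4.9, 4.5]
opening: 0.0105
grasp_force: 39.5
```

{"name": "servo_tool", "arguments": {
  "moves": [
    [[0, 0, 0], [0, -0.001, 0], 0],
    [[0, 0, 0], [0, 0, 0], 0]
  ]
}}

```text
time: 21.3
ee_pos: [0.6214, -0.1665, 0.1013]
tcp_rot: [180.0, -0.0, -174.1]
wrist_force: [1.0, 4.1, 4.9]
opening: 0.0105
grasp_force: 39.5
```

{"name": "servo_tool", "arguments": {
  "moves": [
    [[0, 0, 0], [0, -0.001, 0], 0],
    [[0, 0, 0], [0, 0, 0], 0]
  ]
}}

```text
time: 21.5
ee_pos: [0.6215, -0.1676, 0.1014]
tcp_rot: [180.0, 0.0, -174.1]
wrist_force: [1.1, 4.2, 4.9]
opening: 0.0105
grasp_force: 39.5
```

```bash
python3 s.py
```

```text
21.5 [ 0.62146 -0.16755  0.10136] [ 179.96    0.   -174.11] 39.5 [1.06 4.22 4.85] [ 0.915 -0.154 -0.001]
nose [ 0.6368656  -0.31676086] mid x 0.6384831299384541 fwd force -4.084261830428493
```

{"name": "servo_tool", "arguments": {
  "moves": [
    [[0, 0, 0], [0, -0.001, 0], 0],
    [[0, 0, 0], [0, 0, 0], 0]
  ]
}}

```text
time: 21.7
ee_pos: [0.6216, -0.1686, 0.1014]
tcp_rot: [180.0, 0.0, -174.1]
wrist_force: [0.9, 4.7, 4.4]
opening: 0.0105
grasp_force: 39.5
```

{"name": "servo_tool", "arguments": {
  "moves": [
    [[0, 0, 0], [0, -0.001, 0], 0],
    [[0, 0, 0], [0, 0, 0], 0]
  ]
}}

```text
time: 21.9
ee_pos: [0.6217, -0.1695, 0.1014]
tcp_rot: [180.0, 0.0, -174.1]
wrist_force: [1.0, 4.7, 5.7]
opening: 0.0107
grasp_force: 39.5
```

```bash
python3 s.py
```

```text
21.9 [ 0.62168 -0.16954  0.10138] [ 179.96    0.   -174.11] 39.5 [1.03 4.74 5.71] [ 0.881 -0.278  0.089]
nose [ 0.63707701 -0.31875215] mid x 0.6386902240170996 fwd force -4.6098899510611915
```

{"name": "servo_tool", "arguments": {
  "moves": [
    [[0, 0, 0], [0, -0.001, 0], 0],
    [[0, 0, 0], [0, 0, 0], 0]
  ]
}}

```text
time: 22.1
ee_pos: [0.6218, -0.1705, 0.1014]
tcp_rot: [180.0, 0.0, -174.1]
wrist_force: [1.7, 5.0, 5.5]
opening: 0.0108
grasp_force: 39.5
```

{"name": "servo_tool", "arguments": {
  "moves": [
    [[0, 0, 0], [0, -0.001, 0], 0],
    [[0, 0, 0], [0, 0, 0], 0]
  ]
}}

```text
time: 22.3
ee_pos: [0.6219, -0.1715, 0.1013]
tcp_rot: [180.0, 0.0, -174.1]
wrist_force: [1.1, 4.9, 5.4]
opening: 0.0103
grasp_force: 39.5
```

```bash
python3 s.py
```

```text
22.3 [ 0.62189 -0.17149  0.10134] [ 179.96    0.   -174.1 ] 39.5 [1.07 4.95 5.43] [ 0.866 -0.257  0.07 ]
nose [ 0.63729826 -0.32069856] mid x 0.6388926499370283 fwd force -4.809083428211918
```

{"name": "servo_tool", "arguments": {
  "moves": [
    [[0, 0, 0], [0, -0.001, 0], 0],
    [[0, 0, 0], [0, 0, 0], 0]
  ]
}}

```text
time: 22.5
ee_pos: [0.622, -0.1725, 0.1014]
tcp_rot: [180.0, 0.0, -174.1]
wrist_force: [1.4, 4.5, 5.8]
opening: 0.0105
grasp_force: 39.5
```

{"name": "servo_tool", "arguments": {
  "moves": [
    [[0, 0, 0], [0, -0.001, 0], 0],
    [[0, 0, 0], [0, 0, 0], 0]
  ]
}}

```text
time: 22.7
ee_pos: [0.6221, -0.1733, 0.1014]
tcp_rot: [179.9, 0.0, -174.1]
wrist_force: [1.3, 5.8, 5.4]
opening: 0.0106
grasp_force: 39.5
```

```bash
python3 s.py
```

```text
22.7 [ 0.62212 -0.17328  0.10143] [ 1.7994e+02  1.0000e-02 -1.7410e+02] 39.5 [1.28 5.84 5.39] [ 1.153 -0.208  0.033]
nose [ 0.6375436 -0.3224868] mid x 0.6390786271811535 fwd force -5.680033941069819
```

Contact: the force and the wrist moment both stepped up near TCP y = -0.173.

{"name": "servo_tool", "arguments": {
  "moves": [
    [[0, 0, 0], [0, -0.001, 0], 0],
    [[0, 0, 0], [0, 0, 0], 0]
  ]
}}

```text
time: 22.9
ee_pos: [0.6222, -0.1741, 0.1014]
tcp_rot: [179.9, 0.0, -174.1]
wrist_force: [-0.4, 7.3, 6.0]
opening: 0.0104
grasp_force: 39.6
```

```bash
python3 s.py
```

```text
22.9 [ 0.62215 -0.17408  0.1014 ] [ 179.92    0.   -174.09] 39.6 [-0.4   7.27  6.04] [ 1.331 -0.086  0.112]
nose [ 0.63760104 -0.32328254] mid x 0.639161383957537 fwd force -7.269292448921049
```

{"name": "servo_tool", "arguments": {
  "moves": [
    [[0, 0, 0], [0, -0.001, 0], 0],
    [[0, 0, 0], [0, 0, 0], 0]
  ]
}}

```text
time: 23.1
ee_pos: [0.6222, -0.1749, 0.1014]
tcp_rot: [179.9, -0.0, -174.1]
wrist_force: [0.3, 8.1, 6.1]
opening: 0.0107
grasp_force: 39.6
```

```bash
python3 s.py
```

```text
23.1 [ 0.62222 -0.17485  0.10141] [ 179.9    -0.   -174.08] 39.6 [0.33 8.06 6.12] [ 1.509 -0.092  0.008]
nose [ 0.63769492 -0.32405408] mid x 0.6392416238152996 fwd force -7.982918707150195
```

{"name": "servo_tool", "arguments": {
  "moves": [
    [[0, 0, 0], [0, -0.0006, 0], 0],
    [[0, 0, 0], [0, 0, 0], 0],
    [[0, 0, 0], [0, 0, 0], 0]
  ]
}}

```text
time: 23.4
ee_pos: [0.6222, -0.1752, 0.1014]
tcp_rot: [179.9, -0.0, -174.1]
wrist_force: [0.3, 8.4, 6.0]
opening: 0.0104
grasp_force: 39.6
```

```bash
python3 s.py; python3 s.py; python3 - <<'E'
from h import *
for c in("side",):
    im,d=look(c,["caddy_nose","push_bar","bay"])
E
python3 s.py
```

```text
23.4 [ 0.62224 -0.17523  0.1014 ] [ 179.88   -0.   -174.07] 39.6 [0.25 8.42 6.03] [1.785 0.002 0.056]
nose [ 0.63774037 -0.32442511] mid x 0.6392802116144287 fwd force -8.34826630038373
23.4 [ 0.62224 -0.17523  0.1014 ] [ 179.88   -0.   -174.07] 39.6 [0.25 8.42 6.03] [1.785 0.002 0.056]
nose [ 0.63774037 -0.32442511] mid x 0.6392802116144287 fwd force -8.34826630038373
side caddy_nose 0.7 [ 0.6447 -0.3219  0.0416]
side push_bar 0.81 [ 0.6209 -0.1732  0.1188]
side push_bar 0.36 [ 4.632e-01  4.030e-02 -2.000e-04]
23.6 [ 0.62225 -0.17524  0.10141] [ 179.88   -0.   -174.07] 39.6 [0.07 8.93 6.4 ] [ 1.754 -0.032  0.071]
nose [ 0.63775804 -0.3244337 ] mid x 0.6392811048194643 fwd force -8.871066732469115
```

{"name": "servo_tool", "arguments": {
  "moves": [
    [[0, 0, 0], [0, -0.0006, 0], 0],
    [[0, 0, 0], [0, 0, 0], 0],
    [[0, 0, 0], [0, 0, 0], 0]
  ]
}}

```text
time: 23.9
ee_pos: [0.6223, -0.1757, 0.1014]
tcp_rot: [179.9, -0.0, -174.1]
wrist_force: [0.3, 9.5, 6.4]
opening: 0.0105
grasp_force: 39.7
```

```bash
python3 s.py
```

```text
23.9 [ 0.6223  -0.17566  0.10141] [ 179.87   -0.   -174.06] 39.7 [0.33 9.54 6.42] [ 1.851 -0.011  0.062]
nose [ 0.63782575 -0.32485617] mid x 0.639325041925538 fwd force -9.4572471838546
```

{"name": "servo_tool", "arguments": {
  "moves": [
    [[0, 0, 0], [0, 0, 0], 15],
    [[0, 0, 0], [0, 0, 0], 20],
    [[0, 0, 0], [0, 0, 0], 30],
    [[0, 0, 0], [0, 0, 0], 40],
    [[0, 0, 0], [0, 0, 0], 50],
    [[0, 0, 0], [0, 0, 0], 50],
    [[0, 0, 0], [0, 0, 0], 50],
    [[0, 0, 0], [0, 0, 0], 50]
  ]
}}

```text
time: 24.7
ee_pos: [0.6224, -0.1771, 0.1013]
tcp_rot: [-180.0, -0.0, -174.1]
wrist_force: [0.2, 1.2, -0.3]
opening: 0.0428
grasp_force: 0.0
```

```bash
python3 s.py; python3 - <<'E'
from h import *
o=get_obs();im,d=look("wrist",["push_bar","caddy_nose"],"h");caddypose("wrist",d,o['ee_pos'])
E
```

```text
24.7 [ 0.62243 -0.1771   0.10126] [-180.     -0.   -174.13] 0.0 [ 0.19  1.16 -0.32] [ 0.049  0.064 -0.036]
nose [ 0.63777411 -0.32630855] mid x 0.6394760887763853 fwd force -1.1331793974091389
wrist push_bar 0.67 [ 0.6239 -0.173   0.1176]
wrist caddy_nose 0.8 [ 0.6411 -0.3245  0.0466]
wrist bar 7628 [ 0.6132 -0.177   0.1226] slope 0.0757
```

View pics/h.png

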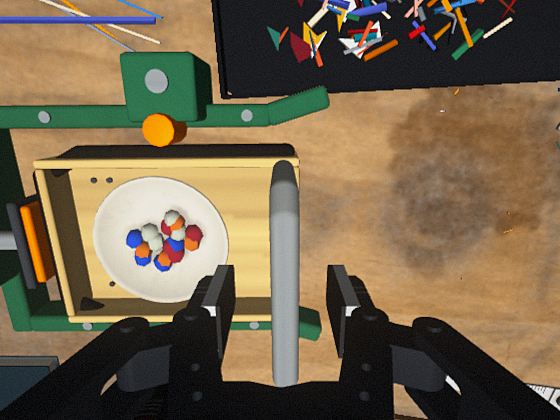

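The dish is in the tray, the caddy lies straight, and it has not moved relative to its gripped position: the 3 px shift of the bar matches the arm relaxing by 1.4 mm. I'll lift straight away.

{"name": "servo_tool", "arguments": {
  "moves": [
    [[0, 0, 0], [0, 0, -0.005], 50],
    [[0, 0, 0], [0, 0, -0.01], 50],
    [[0, 0, 0], [0, 0, -0.02], 50],
    [[0, 0, 0], [0, 0, -0.02], 50],
    [[0, 0, 0], [0, 0, -0.02], 50],
    [[0, 0, 0], [0, 0, -0.02], 50],
    [[0, 0, 0], [0, 0, -0.02], 50],
    [[0, 0, 0], [0, 0, -0.01], 50],
    [[0, 0, 0], [0, 0, 0], 50],
    [[0, 0, 0], [0, 0, 0], 50],
    [[0, 0, 0], [0, 0, 0], 50],
    [[0, 0, 0], [0, 0, 0], 50]
  ]
}}

```text
time: 26.05
ee_pos: [0.6221, -0.177, 0.2252]
tcp_rot: [180.0, -0.1, -174.1]
wrist_force: [-0.2, 1.2, -0.4]
opening: 0.0432
grasp_force: 0.0
```

```bash
python3 - <<'E'
from h import *
o=get_obs();print(o['time'],o['ee_pos'],o['tcp_rot'],o['wrist_force'])
im,d=look("wrist",["push_bar","caddy_nose","bead_dish","bay"]);caddypose("wrist",d,[.6223,-.1757])
# relative straightness in the same wrist view: bar vs bay kerb tops; orange buffer
P,_,_=cloud("wrist",d)
hsv=cv2.cvtColor(im,cv2.COLOR_RGB2HSV)
g=(hsv[:,:,0]>55)&(hsv[:,:,0]<95)&(hsv[:,:,1]>90)
G,_,_=cloud("wrist",d,g); 
for a,b in((.5,.6),(.66,.76)):
    e=G[(abs(G[:,2]-.026)<.008)&(G[:,1]<-.19)&(G[:,1]>-.34)&(G[:,0]>a)&(G[:,0]<b)]
    if len(e)>20:
        m=cv2.fitLine(e[:,:2].astype(np.float32),cv2.DIST_HUBER,0,.01,.01).ravel();print("kerb",len(e),m,"dx/dy",m[0]/m[1])
# tray side walls tops
for a,b in((.55,.6),(.66,.71)):
    e=P[(abs(P[:,2]-.055)<.005)&(P[:,1]<-.19)&(P[:,1]>-.29)&(P[:,0]>a)&(P[:,0]<b)]
    if len(e)>20:
        m=cv2.fitLine(e[:,:2].astype(np.float32),cv2.DIST_HUBER,0,.01,.01).ravel();print("wall",len(e),m,"dx/dy",m[0]/m[1])
im,d=look("side",["caddy_nose","push_bar","bay","caddy","bead_dish"]);caddypose("side",d,[.6223,-.1757])
E
```

```text
26.05 [ 0.62212146 -0.17696118  0.22521484] [ 1.79965241e+02 -8.58940643e-02 -1.74123091e+02] [-0.22701747  1.24954889 -0.39070946]
wrist push_bar 0.79 [ 0.6251 -0.175   0.1182]
wrist caddy_nose 0.79 [ 0.6395 -0.3228  0.043 ]
wrist caddy_nose 0.54 [ 0.4666  0.0369 -0.0033]
wrist bead_dish 0.57 [ 0.6299 -0.2493  0.0308]
wrist bar 1898 [ 0.6181 -0.1762  0.1236] slope 0.1102
kerb 1520 [ 0.11266703 -0.9936328   0.5540131  -0.23297451] dx/dy -0.113389
kerb 1024 [ 0.11086641 -0.99383533  0.70862466 -0.28226653] dx/dy -0.1115541
wall 1419 [ 0.15074947  0.988572    0.57171756 -0.24865255] dx/dy 0.15249215
wall 1010 [ 0.10377781 -0.99460053  0.6817403  -0.24819697] dx/dy -0.104341194
side caddy_nose 0.97 [ 0.6421 -0.3253  0.0367]
side push_bar 0.64 [ 0.6217 -0.1753  0.1173]
side caddy 0.74 [ 6.289e-01 -2.414e-01  4.000e-04]
side bead_dish 0.68 [ 0.6341 -0.2479  0.0288]
side bead_dish 0.61 [ 0.4596  0.0386 -0.002 ]
side bar 125 [ 0.6232 -0.1704  0.1202] slope 0.0979
```

```bash
python3 -c "
from workcell import *
print(job_done())"
```

```text
the job is handed in; nothing more can be done
None
```

The caddy is parked nose first in the bay and let go: it sits straight to within measurement, with the buffer pressed about 2.5 mm by feel and the dish still in its tray. I handed it in at about 26 s. The castors had rolled 76 mm straight before I steered; I saw the right one tuck under the tray but could not see the left one.

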